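Draw the two matching kiln posts from their wells and stand them on the kiln shelf

ROBOT

A 6-joint arm with a two-finger parallel gripper is mounted at the origin on a cart in front of the work surface, level with it; the furniture and walls round the work are solid. World frame = base frame: x ahead of the robot, y to its left, z up, the work surface at z = 0. Lengths are in mm, angles in degrees, forces in N, time in s.
With the tool pointing down it reaches from about 300 to 875 mm from the base axis. Payload 6.4 kg.
Tool frame: the origin (TCP) lies at the very end of the fingers, on their centre line; the grasp point (between the pads) lies behind it (robot.pinch_z is the z of the grasp point in the tool frame, in mm); z points along the fingers, y is the line along which they close (so a half turn about z gives the same grasp; the last joint's range is limited). The gripper opens to 88 mm and grips with 3 to 60 N. Pads are 18 mm wide; open, the fingers measure 123 mm over their backs; the gripper's body (75 mm by 187 mm) begins 45 mm behind the grasp point.
Start: joints at [52.981, 10.359, 92.074, -0, 77.567, -11.82], TCP at [244.802, 520.301, 209.214] pointing down, gripper open.
Joint ranges: [-171.53, 171.53], [-51.25, 118.39], [17.06, 147.69], [-65.23, 245.23], [0, 150.52], [-178.68, 178.68]. Speed limits (degrees/s): [147.25, 147.25, 172.46, 180, 180, 180].

INTERFACE

Orientations are given as [roll, pitch, yaw] about the fixed x, y, z axes, in that order (R = Rz(yaw) Ry(pitch) Rx(roll)).
In Python, from plant import robot gives the robot as it stands.
- The arm moves only by the shell command python3 -m handwheel 'ROWS'. ROWS is JSON, a list of rows, each a list of 3 entries, a list of its own where there are three numbers: the shift along the tool's x, y, z in cm, then the turn, a rotation vector about the tool's x, y, z in degrees, then the opening, from -1 (shut) to 1 (fully open). In form: [[[x, y, z], [rx, ry, rz], hand], ...]. A call has 1 to 12 rows; each row is the pose to reach, as a shift and turn from the pose commanded when the call began, along the tool's axes at that moment; what a row does not reach only later rows make up. A row lasts 1/10 s, in which the tool goes at most 50 mm and 8.59 degrees, less where a joint would pass 70% of its speed; a pose out of reach is approached as far as the arm can. A call with a gripper value outside its range is refused whole. The fingers move at their own pace and stop on an object; the grip force is fixed at half the most. Time passes only in rows, so rows that repeat a pose let the fingers close. It gives the time, the measured TCP pose, the force, the opening and the grip force at its end, in the units of the state.
- robot.state(): the state, without advancing time (a new reading comes with each control period).
- robot.capture(name): name is "scene" or "top"; returns a dict with "img" (400x640x3 uint8, blue, green, red), "z_map" (400x640 float32, mm along the optical axis (not along the pixel's ray), 0 where there is no reading), "fx", "fy", "cx", "cy" (pixels), "cam_to_world" (4x4, takes a point from camera to world coordinates). Camera axes: x right, y down, z forward; pixel columns grow to the right and rows downward; lengths in mm; the calibration is good to about 2 mm. A picture is of the moment at which its call begins.
- robot.close_job(): hands the job in; it is judged then, once.
The state is a dict: "clock": time; "qpos": joint angles; "joint_velocities": joint speeds; "tau": joint torques, N m; "ee_pos": TCP position; "orientation": TCP orientation; "wrist_force": force on the tool from outside, world axes, zero at the start; "wrist_torque": the same for the moment, N m; "gripper_width": opening from 0.0 (shut) to 1.0 (fully open); "finger_force": force on a finger pad.
Only numpy, scipy, OpenCV 4.12 (cv2) and the standard library are available. Lean on these libraries where they do the work, as an engineer would, in place of code of your own. Each camera call takes 0.05 s, during which the arm holds its last target. There are 200 camera calls.

TASK

The kiln shelf needs its other two supports. First take the brush off the top of the wooden rack and lay it on the worktop, then draw the two full-length square kiln posts straight up out of their deep wells and stand one upright on each of the two empty scored squares of the shelf, like the post already there. The posts are brittle: keep them upright, let nothing drop, and leave the round, short and standing posts and the glaze pots as they are.

Things in the scene. Friction and masses are not known exactly. Their poses are not given: they have to be found in the camera images.
- post_a: full-length square kiln post of buff fired clay, 28 x 28 x 105 mm tall, 0.11 to 0.22 kg, a dark 12 mm bore mark in its top. Origin at the centre of its underside, z up along the post, x and y square to its sides. Starts in any one of the rack's four wells, standing on the well's floor, sides square to the rack, its top 5 mm below the rack's top.
- post_b: the second full-length square kiln post, identical to post_a (28 x 28 x 105 mm, same origin and axes), in another well.
- post_round: round kiln post, 28 mm diameter, 105 mm tall, origin at the centre of its underside, in another well; stays in its well.
- post_short: short square kiln post, 28 x 28 mm, only 76 mm tall, origin at the centre of its underside, in the remaining well, its top 34 mm below the rack's top; stays in its well.
- post_standing: square kiln post, 28 x 28 x 105 mm, origin at the centre of its underside, loose, already standing on the shelf's third scored square; stays there.
- rack: fixed wooden store rack, 128 mm (x) x 204 mm (y) x 122 mm high, origin at the centre of its underside, z up, rack x within 0.6 rad of world x. Four wells in a row at y = -72, -24, 24 and 72 mm (x = 0), each in the middle of a finger slot (see rack_top, well_floor). Rack and shelf may lie either way round, left or right.
- rack_top (a point): middle of the rack's top, 122 mm above the worktop. Open from above are four parallel finger slots along the rack's x, each 104 mm long, 36 mm wide and 42 mm deep, with 12 mm walls. The upper 37 mm of a full-length post stands free in its slot: 38 mm for a finger on its two sides along the rack's x, only 4 mm on the other two. Fingers fit only vertically.
- well_floor (a point): point of the rack's axis 12 mm above the worktop, at the height of the wells' floors. A well is 31 x 31 mm and goes 68 mm straight down from the middle of its slot's floor (which is 80 mm above the worktop), so a 28 mm post has 1.5 mm play each side and must rise 110 mm to come clear of the rack.
- kiln_shelf: fixed square kiln shelf, a grey-buff slab 140 x 140 x 14 mm, lying flat on the worktop at any yaw; origin at the centre of its underside, z up. Three 44 mm squares are thinly scored in its top: two at corners (square_1, square_2) are empty, the third at the middle of the far edge from them (centre x = -42 mm, y = 0) carries post_standing.
- square_1 (a point): centre of the first empty scored square, on the top face of the shelf (at 40, 42, 14 mm in the shelf's frame), axes as the shelf's; its edges are parallel to the shelf's.
- square_2 (a point): centre of the second empty scored square, on the top face of the shelf (at 40, -42, 14 mm in the shelf's frame), 84 mm from the first, axes as the shelf's.
- glaze_pot_1: loose lidded plastic glaze pot, 62 mm across, 65 mm tall, origin at the centre of its underside; bystander.
- glaze_pot_3: loose lidded plastic glaze pot, 68 mm across, 43 mm tall, origin at the centre of its underside; bystander.
- slip_brush: loose flat brush with a wooden handle, 183 mm long along its y (handle towards +y, bristles towards -y), up to 25 mm wide across its x, 14 mm high, 35 g, origin at the middle of its underside. It starts lying across the rack's top (underside at 122 mm), roughly along the rack's y, within 30 mm of its middle, and bars all four slots. Handle and ferrule bear a grip; the bristles do not.
- clear_patch (a point): middle of a clear patch of bare worktop, left of the banding wheel (pedestal turntable, which with the cup on it stands 170 mm high); 110 mm (x) x 190 mm (y) are always free there, enough for the brush laid along y; the wheel's raised head, 110 mm high, comes within 100 mm, so a hand that is long in y would hit it. Any other free bit of worktop will do as well.
Things that resemble listed ones, but are neither listed nor needed, are in the scene too. What is shaped like the post_standing but purple or yellow is not meant.

How it is judged:
By the outcome, as a careful person would: the job done as asked, in the order asked, and still so for the second after the job is handed in, with the robot touching nothing.
It also fails if it takes over 69 s, if anything falls off the work surface, if the arm or the gripper's body presses on something with over 40 N, if the wrist force passes 120 N, or if a joint passes its speed limit or range.

## Working session

There is one attempt and no reset: what is moved stays moved. The work goes in short steps, Python scripts to look and compute and a shell command to move; the robot and the scene stay as the last step left them, time stands still between calls to the robot, and variables do not carry over. Pictures are saved under pics/ and viewed, at most 10 in all, crops included, and the job is handed in when it is done.

```bash
ls; mkdir -p pics; python3 - <<'E'
from plant import robot
import cv2,numpy as np
print(robot.pinch_z, robot.state())
for n in("scene","top"):
    c=robot.capture(n); cv2.imwrite(f"pics/{n}0.png",c["img"]); np.savez(f"{n}0.npz",**c)
    print(n,c["fx"],c["cx"],c["cy"],c["cam_to_world"].round(2).tolist())
E
```

```text
pics
-18.700000000000003 {'clock': 0.0, 'qpos': array([ 5.29818670e+01,  1.04012627e+01,  9.21306020e+01, -8.65490426e-04,
        7.75677384e+01, -1.18189330e+01]), 'joint_velocities': array([-0.00026438,  0.09315111,  0.05003385,  0.06130818,  0.03720033,
       -0.01766178]), 'tau': array([ 6.83279486e-04, -4.33861649e+01, -3.41847789e+01,  7.02353125e-02,
        3.83522327e-02, -1.37210745e-04]), 'ee_pos': array([244.43601354, 519.81473284, 208.32526855]), 'orientation': array([-1.79902335e+02, -1.95736928e-02,  1.54800970e+02]), 'wrist_force': array([ 0.16752743, -0.33445491,  0.20890769]), 'wrist_torque': array([ 0.02294886, -0.04381571,  0.03961498]), 'finger_force': 0.0, 'gripper_width': 0.9987444235481915}
scene 390.08777485006084 312.178241954507 197.23126434280752 [[0.65, -0.34, 0.68, -281.84], [-0.76, -0.29, 0.58, -693.52], [0.0, -0.89, -0.45, 626.64], [0.0, 0.0, 0.0, 1.0]]
top 489.22367867617515 319.1670534474671 201.6594475552495 [[-0.07, -0.91, 0.42, -133.94], [-1.0, 0.07, -0.02, 47.35], [-0.01, -0.42, -0.91, 1591.14], [0.0, 0.0, 0.0, 1.0]]
```

View pics/top0.png

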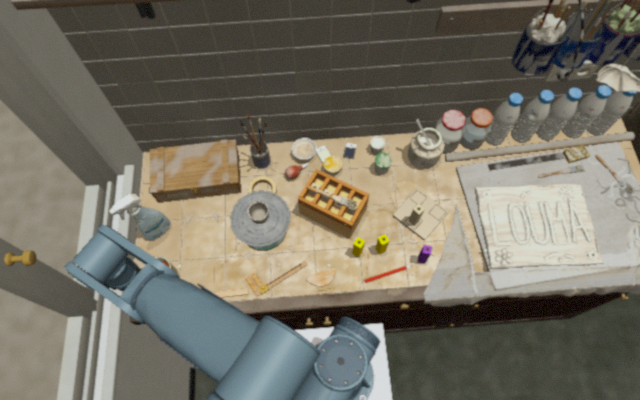

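View pics/scene0.png

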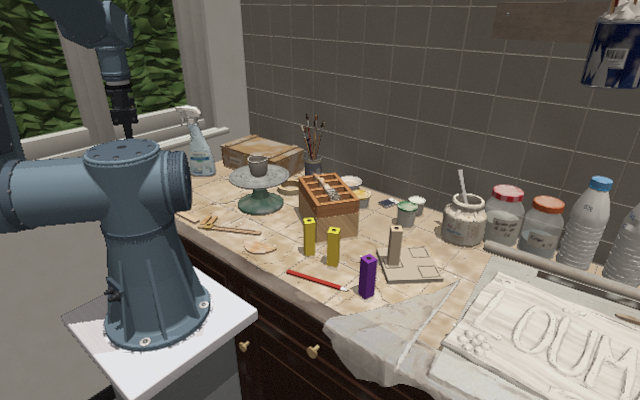

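Top view: rack at about (333,200) with the brush across it, shelf at (420,213), wheel at (260,220). I'll enlarge these.

```bash
cat > h.py <<'E'
import numpy as np
def load(n): return dict(np.load(n))
def ray(c,u,v):
    d=np.array([(u-c["cx"])/c["fx"],(v-c["cy"])/c["fy"],1.]); M=c["cam_to_world"]
    return M[:3,3],M[:3,:3]@d
def atz(c,u,v,z):
    o,d=ray(c,u,v); return o+d*(z-o[2])/d[2]
def cloud(c):
    v,u=np.mgrid[0:400,0:640]; z=c["z_map"].astype(float); M=c["cam_to_world"]
    P=np.stack([(u-c["cx"])/c["fx"]*z,(v-c["cy"])/c["fy"]*z,z],-1)
    return P@M[:3,:3].T+M[:3,3]
E
python3 - <<'E'
from h import *; import cv2
c=load("top0.npz"); P=cloud(c)
# orthophoto helper: crops
a=c["img"][165:240,290:370]; b=c["img"][180:245,385:455]
cv2.imwrite("pics/rack.png",cv2.resize(a,None,fx=8,fy=8,interpolation=cv2.INTER_CUBIC))
cv2.imwrite("pics/shelf.png",cv2.resize(b,None,fx=8,fy=8,interpolation=cv2.INTER_CUBIC))
# rack top points
sub=P[160:245,285:375].reshape(-1,3); m=(abs(sub[:,2]-122)<6); 
r=cv2.minAreaRect(sub[m][:,:2].astype(np.float32)); print("racktop",m.sum(),r)
print(np.median(P[225:235,300:400,2]))
E
```

```text
racktop 1000 ((530.9447021484375, -8.298416137695312), (263.9570617675781, 232.05804443359375), 71.15705108642578)
3.6443558055486847
```

View pics/rack.png

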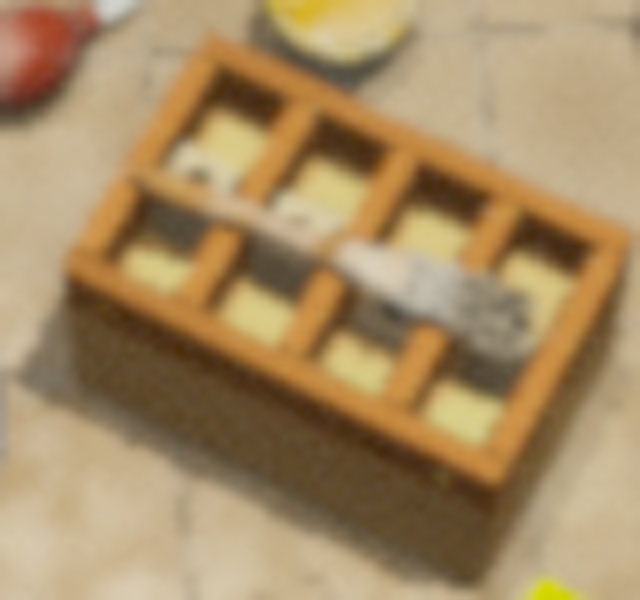

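View pics/shelf.png

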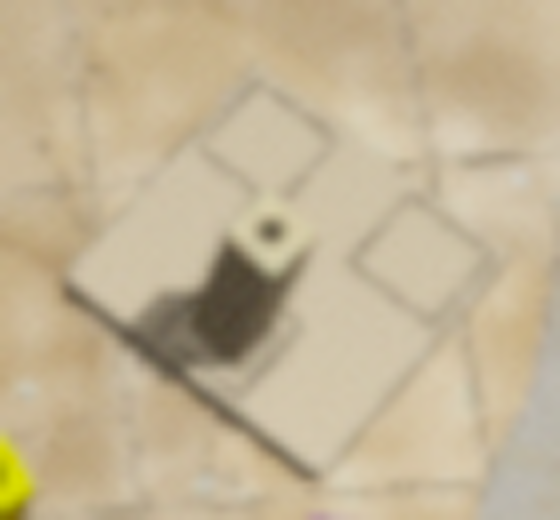

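Rack crop: top corners at (212,42), (628,238), (497,480), (72,262); the brush runs from handle tip (135,180) to bristles (525,325), ferrule at about (365,258). Wells 1 and 2 (left) show high tops. Shelf crop: corners (68,283), (258,78), (495,262), (315,475); empty squares centred at about (267,138) and (422,259).

```bash
cat >> h.py <<'E'
def fit(L,W): # rigid 2D fit L->W : yaw, t, residual
    L=np.array(L,float);W=np.array(W,float)[:,:2];l=L-L.mean(0);w=W-W.mean(0)
    a=np.arctan2((l[:,0]*w[:,1]-l[:,1]*w[:,0]).sum(),(l*w).sum())
    R=np.array([[np.cos(a),-np.sin(a)],[np.sin(a),np.cos(a)]]);t=W.mean(0)-R@L.mean(0)
    return a,t,W-(L@R.T+t)
def w2(a,t,p): 
    return np.array([[np.cos(a),-np.sin(a)],[np.sin(a),np.cos(a)]])@np.array(p,float)+t
E
cat > a.py <<'E'
from h import *
np.set_printoptions(precision=1,suppress=True)
c=load("top0.npz");P=cloud(c)
f=lambda p,x0,y0,z:atz(c,(p[0]+.5)/8-.5+x0,(p[1]+.5)/8-.5+y0,z)
# rack: image up = +x, image left = +y
W=[f(p,290,165,122) for p in[(212,42),(628,238),(497,480),(72,262)]]
a,t,r=fit([(64,102),(64,-102),(-64,-102),(-64,102)],W);print("rack",np.degrees(a),t,r.tolist())
for y in(72,24,-24,-72):
    w=w2(a,t,(0,y));print(y,w)
    # depth heights around well
    q=P[150:250,280:380].reshape(-1,3);d=np.hypot(*(q[:,:2]-w).T)<11;print("   z",np.sort(q[d][:,2]))
for n,p in dict(handle=(135,180),ferr=(345,255),brist=(525,325)).items(): print(n,f(p,290,165,130))
# shelf
W=[f(p,385,180,14) for p in[(258,78),(495,262),(315,475),(68,283),(267,138),(422,259)]]
L=[(70,70),(70,-70),(-70,-70),(-70,70),(40,42),(40,-42)]
a,t,r=fit(L,W);print("shelf",np.degrees(a),t,r.tolist(),w2(a,t,(40,42)),w2(a,t,(40,-42)),w2(a,t,(-42,0)))
print("standing top",f((272,232),385,180,119))
print(w2(a,t,(-42,0)))
E
python3 a.py; python3 - <<'E'
from h import *;import cv2
c=load("scene0.npz")
cv2.imwrite("pics/srack.png",cv2.resize(c["img"][165:290,290:450],None,fx=5,fy=4.8,interpolation=cv2.INTER_CUBIC))
E
```

```text
rack -33.12532691944621 [553. -36.] [[-5.974516795209979, -0.36305548711433744], [-0.3762718584077902, 5.011513439603874], [3.5370678324856044, 0.3175045010461588], [2.813720821131824, -4.96596245353571]]
72 [592.3  24.3]
   z [ 75.9 112.8 114.8 115.6 117.4 118.4 118.5 119.4 119.9 121.2 122.3 122.4
 122.5 123.  124.2 129.8 130.8 137.7]
24 [566.1 -15.9]
   z [ 71.8 115.6 116.7 116.7 117.4 118.1 118.8 120.1 120.1 120.5 122.  123.9
 124.5 125.4 128.5 128.8 129.3 130.2 130.4 131.6 133.3 133.5 134.3 135.3
 136.1 137.5]
-24 [539.8 -56.1]
   z [ 85.5  85.9  86.6  87.5  87.8  87.8  88.2  88.6  88.8  89.2  89.7  90.5
  90.9  91.1  91.1  91.2  93.2 127.7 128.1 128.4 128.5 128.6 128.9 129.3
 130.1 130.4 131.  131.1 131.4 131.8 132.3 132.5 132.7 133.3 133.4 133.7
 133.7 133.9 135.8 135.8 136.  136.6 136.6 137.1 138.3 138.4 139.  140.8]
-72 [513.6 -96.3]
   z [ 75.3 119.3 119.7 120.2 121.6 122.4 122.9 123.3 124.5 124.5 124.9 125.2
 125.3 125.4 125.4 125.8 125.9 126.  126.3 126.3 126.7 126.7 126.8 126.9
 127.  129.2 129.2 129.3 129.8 130.4 130.9 130.9 132.5 134.2 134.7]
handle [589.7  50.9 130. ]
ferr [548.3 -33.2 130. ]
brist [ 511.  -103.8  130. ]
shelf -46.51540678315808 [ 513.9 -339.3] [[-6.3749910997189545, -0.04379090480409786], [-1.7554883242107167, 7.301647641219404], [2.769789374220977, 0.21182987640446527], [-2.071804498469419, -3.3796140579836447], [4.9123943605147815, -1.8494884745373952], [2.520100187663047, -2.240584080298504]] [ 571.9 -339.4] [ 511.  -397.2] [ 485.  -308.8]
standing top [ 487.2 -310.7  119. ]
[ 485.  -308.8]
```

View pics/srack.png

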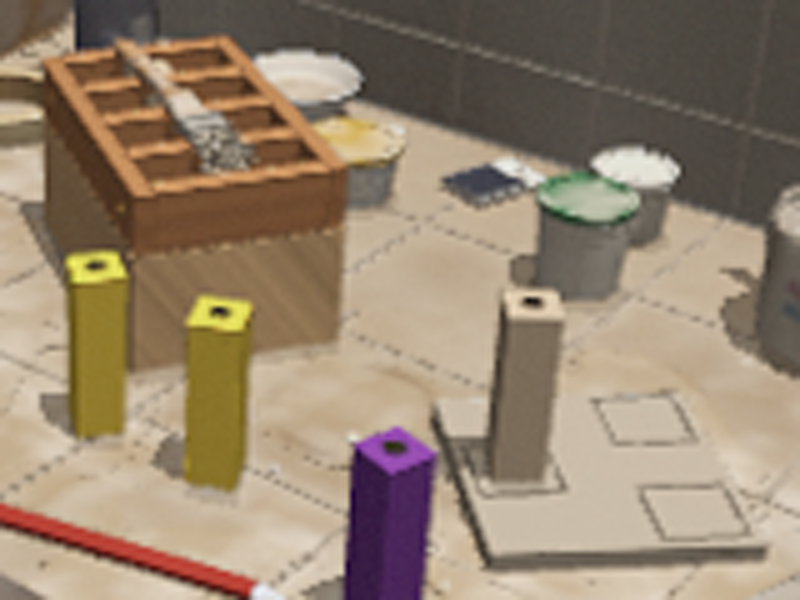

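The four well depths: well +72 about 117, +24 about 117, −24 about 88 (short); −72 is hidden by the bristles. Clear the brush first; check the patch left of the wheel and the heights around the shelf.

```bash
cat >> h.py <<'E'
from scipy.spatial.transform import Rotation as Ro
def go(pos,yaw):
    from plant import robot
    s=robot.state(); R=Ro.from_euler('xyz',s["orientation"],degrees=True); T=Ro.from_euler('xyz',[180,0,yaw],degrees=True)
    d=R.inv().apply(np.array(pos,float)-s["ee_pos"])/10; r=(R.inv()*T).as_rotvec(degrees=True)
    print("at",s["ee_pos"].round(1),s["orientation"].round(2),"shift cm",d.round(2).tolist(),"turn",r.round(1).tolist(),"rows>=",round(max(np.linalg.norm(d)/5,np.linalg.norm(r)/8.59),1))
E
python3 - <<'E'
from h import *
np.set_printoptions(precision=0,suppress=True,linewidth=200)
c=load("top0.npz");P=cloud(c)
for u,v in[(198,240),(260,220),(150,225),(425,147),(382,160)]: print(u,v,atz(c,u,v,0),P[v,u])
q=P.reshape(-1,3)
def hm(xs,ys,s=20):
    print("ys",np.array(ys))
    for x in xs: print(x,np.array([ (lambda m: np.percentile(q[m,2],97) if m.any() else -1)((abs(q[:,0]-x)<s/2)&(abs(q[:,1]-y)<s/2)) for y in ys]))
hm(range(700,340,-20),range(500,200,-20)); hm(range(720,380,-20),range(-200,-520,-20))
go((549,-28,230),63)
E
```

```text
198 240 [480. 439.   0.] [483. 440.  -6.]
260 220 [538. 223.   0.] [470. 205. 162.]
150 225 [550. 609.   0.] [503. 570. 109.]
425 147 [ 786. -404.    0.] [ 720. -371.  114.]
382 160 [ 743. -236.    0.] [ 706. -224.   68.]
ys [500 480 460 440 420 400 380 360 340 320 300 280 260 240 220]
700 [103. 106. 103. 103. 102. 105. 104. 105. 107. 109. 105. 102.   6.  25.  32.]
680 [102. 103. 103. 104. 184. 105. 103. 104. 110. 112. 105. 100.  24.  31.  30.]
660 [898. 896. 895. 892. 890. 888. 886. 886. 885. 883. 882. 102.  31.  33.   7.]
640 [899. 897. 895. 895. 892. 891. 890. 888. 886. 884. 882. 882.  30.  26.  -1.]
620 [ 7.  7.  7. 11. 11.  7.  6.  8. 12. 12.  8. -1. -1. -1. -1.]
600 [  9.   7.   8.   5.   9.   7.   7.   8.  10.  10.  -1.  -1.  -1. 116. 120.]
580 [  8.   8.   9.   8.   6.   9.  10.  11.   7.   8.  -1. 118. 120. 118. 120.]
560 [  9.   7.  11.   5.   8.  12.   7.   8.   8.   3. 117. 121. 120. 120. 120.]
540 [  9.   7.   6.   8.   8.   8.  10.   9.   7.   8. 117. 119. 119. 121. 172.]
520 [ 10.  10.   8.  10.   9.   9.  10.  10.  10.   8. 119. 119. 118. 174. 173.]
500 [ 10.   9.   9
[... 1394 characters left out ...]
. 19.  6. 14. 12. 17.]
520 [10.  9. 18. 20. 23. 21. 19. 16. 21. 23. 22. 23. 17. 24. 17. 20.]
500 [ 10.   8.  13.  23.  22. 125. 125.  20.  20.  21.  23.  21.  12.  18.  20.   8.]
480 [ 11.   9.  10.   7.  19. 123. 126.  24.  21.  22.  23.  10.  10.  22.  22.  10.]
460 [  9.   8.   7.   6.   7. 110.  35.  22.  23.  21.   8.   8.  13.  19.  24.  10.]
440 [ 7.  9. 10.  9.  8.  9. 22. 22. 25. 10. 11.  9. 13. 15. 23. 10.]
420 [110.  10.  10.   7.  10.   8.  18.  22.  15.   8.   8.  17.  17.  20.  26.   7.]
400 [109.  11.  13.   9.   8.   7.  12.   8.  10.  10.  10.  17.  23.  24.  28.   6.]
at [244. 520. 208.] [-180.   -0.  155.] shift cm [-50.88, -36.61, -2.12] turn [-0.1, 0.1, 91.8] rows>= 12.5
```

```bash
python3 -m handwheel '[[[-25,-18,-4],[0,0,46],1],[[-50.9,-36.6,-4],[0,0,91.8],1],[[-50.9,-36.6,-4],[0,0,91.8],1],[[-50.9,-36.6,-4],[0,0,91.8],1],[[-50.9,-36.6,-4],[0,0,91.8],1],[[-50.9,-36.6,-4],[0,0,91.8],1],[[-50.9,-36.6,-4],[0,0,91.8],1],[[-50.9,-36.6,-4],[0,0,91.8],1],[[-50.9,-36.6,-4],[0,0,91.8],1],[[-50.9,-36.6,-4],[0,0,91.8],1],[[-50.9,-36.6,-4],[0,0,91.8],1],[[-50.9,-36.6,-4],[0,0,91.8],1]]'; python3 -c "
from h import *
go((549,-28,180),63)"
```

```text
clock: 1.3
ee_pos: [536.2, -4.9, 247.4]
orientation: [-180.0, -0.0, 62.8]
wrist_force: [0.6, 0.6, 0.9]
gripper_width: 0.996
finger_force: 0.0
at [536.2  -4.9 247.4] [-1.7998e+02 -1.0000e-02  6.2810e+01] shift cm [-1.48, 2.2, 6.74] turn [-0.0, -0.0, -0.2] rows>= 1.4
```

```bash
python3 -m handwheel '[[[-1.5,2.2,6.7],[0,0,0],1],[[-1.5,2.2,6.7],[0,0,0],1],[[-1.5,2.2,6.7],[0,0,0],1],[[-1.5,2.2,6.7],[0,0,0],1],[[-1.5,2.2,6.7],[0,0,0],1]]'; python3 -c "
from h import *
go((549,-28,126),63)"
```

```text
clock: 1.8
ee_pos: [549.4, -25.7, 182.3]
orientation: [179.9, -0.0, 63.1]
wrist_force: [0.2, 0.8, 0.1]
gripper_width: 0.998
finger_force: 0.0
at [549.4 -25.7 182.3] [ 1.7986e+02 -4.0000e-02  6.3050e+01] shift cm [-0.22, 0.06, 5.63] turn [0.1, -0.0, 0.1] rows>= 1.1
```

```bash
python3 -m handwheel '[[[-0.2,0,3],[0,0,0],0],[[-0.2,0,5.6],[0,0,0],0],[[-0.2,0,5.6],[0,0,0],0],[[-0.2,0,5.6],[0,0,0],0],[[-0.2,0,5.6],[0,0,0],-1],[[-0.2,0,5.6],[0,0,0],-1],[[-0.2,0,5.6],[0,0,0],-1],[[-0.2,0,5.6],[0,0,0],-1],[[-0.2,0,5.6],[0,0,0],-1],[[-0.2,0,5.6],[0,0,0],-1]]'
```

```text
clock: 2.8
ee_pos: [547.7, -28.0, 124.6]
orientation: [180.0, -0.0, 63.0]
wrist_force: [-0.9, -0.6, 0.1]
gripper_width: 0.115
finger_force: 0.0
```

```bash
python3 -m handwheel '[[[0,0,0],[0,0,0],-1],[[0,0,-2],[0,0,0],-1],[[0,0,-5],[0,0,0],-1],[[0,0,-10],[0,0,0],-1],[[0,0,-10],[0,0,0],-1],[[0,0,-10],[0,0,0],-1]]'; python3 - <<'E'
from h import *
from plant import robot
import cv2
go((480,400,240),90)
c=robot.capture("scene");cv2.imwrite("pics/s1.png",c["img"][60:300,130:450])
E
```

```text
clock: 3.4
ee_pos: [548.6, -28.3, 226.1]
orientation: [179.8, -0.0, 63.0]
wrist_force: [-0.4, -0.6, -0.8]
gripper_width: 0.007
finger_force: 0.0
at [548.6 -28.3 226.1] [ 1.7981e+02 -4.0000e-02  6.3000e+01] shift cm [35.05, -25.55, -1.45] turn [0.2, 0.0, -27.0] rows>= 8.7
```

View pics/s1.png

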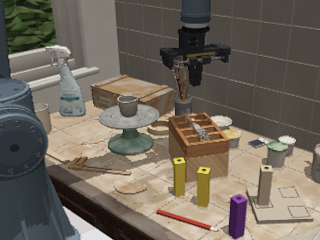

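The brush still lies on the rack: the fingers closed past it. Look closely at where it is now.

```bash
python3 - <<'E'
from h import *
from plant import robot
import cv2
for n,(y0,y1,x0,x1) in dict(top=(165,240,290,370),scene=(165,240,290,370)).items():
    c=robot.capture(n);np.savez(n+"1.npz",**c)
    globals()[n]=cv2.resize(c["img"][y0:y1,x0:x1],None,fx=5,fy=5,interpolation=cv2.INTER_CUBIC)
cv2.imwrite("pics/b1.png",np.hstack([top,scene]))
E
```

```text
(no output)
```

View pics/b1.png

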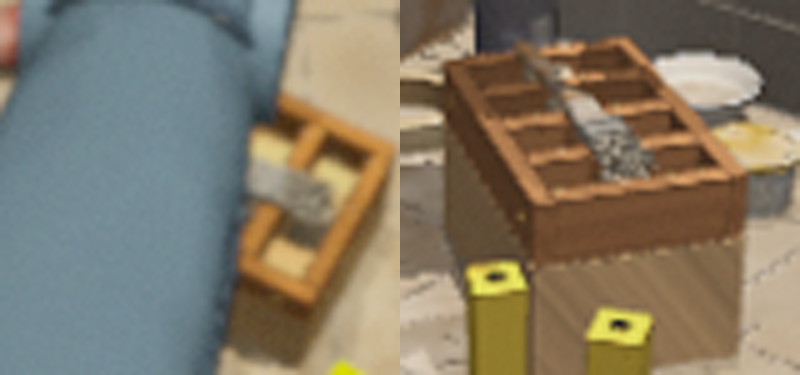

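The handle is evidently thin; better to grip the wide ferrule with the tips a few mm down into the −24 slot (short post, free to z 88).

```bash
python3 -c "
from h import *
go((537.5,-55,150),60)"
```

```text
at [546.7 -27.8 222.9] [-1.7984e+02  3.0000e-02  6.3000e+01] shift cm [-2.84, 0.44, 7.29] turn [-0.2, 0.0, 3.0] rows>= 1.6
```

```bash
python3 -m handwheel '[[[-2.8,0.4,3],[0,0,3],0.14],[[-2.8,0.4,3],[0,0,3],0.14],[[-2.8,0.4,3],[0,0,3],0.14],[[-2.8,0.4,3],[0,0,3],0.14],[[-2.8,0.4,3],[0,0,3],0.14],[[-2.8,0.4,3],[0,0,3],0.14],[[-2.8,0.4,3],[0,0,3],0.14],[[-2.8,0.4,7.3],[0,0,3],0.14],[[-2.8,0.4,7.3],[0,0,3],0.14],[[-2.8,0.4,7.3],[0,0,3],0.14],[[-2.8,0.4,7.3],[0,0,3],0.14]]';  python3 -c "
from h import *
go((537.5,-55,116),60)"
```

```text
clock: 4.65
ee_pos: [539.4, -55.0, 153.2]
orientation: [179.9, -0.0, 60.0]
wrist_force: [0.8, -1.1, -0.0]
gripper_width: 0.57
finger_force: 0.0
at [539.4 -55.  153.2] [ 1.799e+02 -2.000e-02  6.001e+01] shift cm [-0.1, -0.17, 3.72] turn [0.1, -0.0, 0.0] rows>= 0.7
```

```bash
python3 -m handwheel '[[[0,0,1.5],[0,0,0],0.14],[[0,0,3.5],[0,0,0],0.14],[[0,0,3.5],[0,0,0],0.14],[[0,0,3.5],[0,0,0],0.14],[[0,0,3.5],[0,0,0],-1],[[0,0,3.5],[0,0,0],-1],[[0,0,3.5],[0,0,0],-1],[[0,0,3.5],[0,0,0],-1],[[0,0,3.5],[0,0,0],-1],[[0,0,3.5],[0,0,0],-1],[[0,0,3.5],[0,0,0],-1]]'
```

```text
clock: 5.75
ee_pos: [538.5, -54.8, 116.6]
orientation: [-180.0, 0.0, 60.0]
wrist_force: [0.0, 0.0, 0.3]
gripper_width: 0.009
finger_force: 0.0
```

```bash
python3 - <<'E'
from plant import robot
import cv2,numpy as np
c=robot.capture("scene");np.savez("scene2.npz",**c)
cv2.imwrite("pics/b2.png",cv2.resize(c["img"][140:240,270:390],None,fx=6,fy=6,interpolation=cv2.INTER_CUBIC))
E
```

```text
(no output)
```

View pics/b2.png

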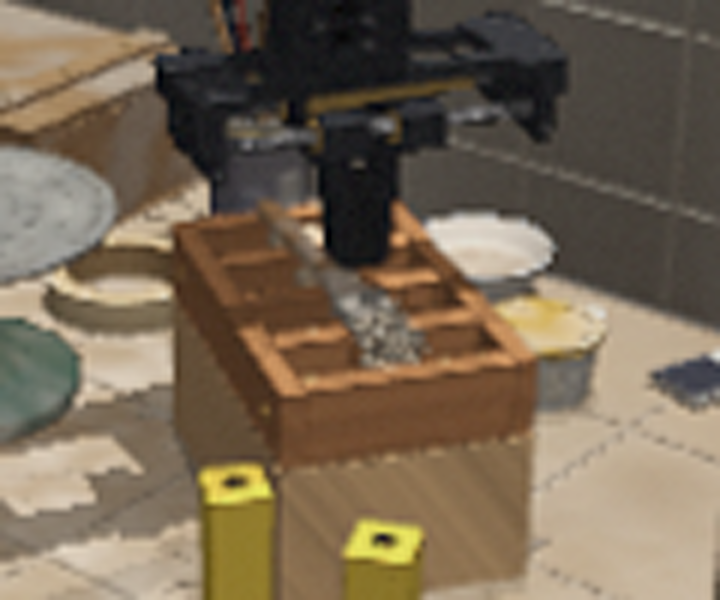

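The closed fingers are on the far (+x) side of the brush, so my brush/rack position is off; cross-check with the second camera.

```bash
python3 - <<'E'
from h import *
np.set_printoptions(precision=1,suppress=True)
s=load("scene0.npz");t0=load("top0.npz");print(s["fx"],s["fy"],t0["fx"],t0["fy"],t0["cy"])
g=lambda p,x0,y0,kx,ky,z:atz(s,(p[0]+.5)/kx-.5+x0,(p[1]+.5)/ky-.5+y0,z)
W=[g(p,290,165,5,4.8,122) for p in[(222,38),(345,170),(135,195),(45,62)]]
a,t,r=fit([(64,102),(64,-102),(-64,-102),(-64,102)],W);print("rack scene",np.degrees(a),t,r.tolist())
W=[g(p,290,165,5,4.8,14) for p in[(645,418),(695,512)]];print("squares scene",W)
print("standing top",g((532,301),290,165,5,4.8,119))
# fingertip in scene2: bottom centre of closed fingers
o=load("scene2.npz");u,v=(358+.5)/6-.5+270,(265+.5)/6-.5+140
print("tip ray at z=122:",atz(o,u,v,122),"z116",atz(o,u,v,116))
for n in("top0","scene0"):
    P=cloud(load(n+".npz")).reshape(-1,3);m=(abs(P[:,2]-122)<5)&(np.hypot(P[:,0]-553,P[:,1]+36)<150)
    import cv2
    h,_,_=np.histogram2d(P[m][:,0],P[m][:,1],[np.arange(420,680,10),np.arange(-180,110,10)])
    print(n);print(h.astype(int)[::-1,::-1])
    k=P[(np.hypot(P[:,0]-430,P[:,1])<30)];print("table z near",np.median(k[:,2]))
E
```

```text
390.08777485006084 390.08777485006084 489.22367867617515 489.22367867617515 201.6594475552495
rack scene -32.686674787177814 [552.2 -37.5] [[-1.9807550683295858, 2.5540323243056307], [-2.4974585338610495, 1.115779380162735], [3.999080468906868, 2.0031202591843], [0.4791331332841082, -5.672931963652687]]
squares scene [array([ 577.5, -341.3,   14. ]), array([ 515. , -400.5,   14. ])]
standing top [ 490.7 -309.5  119. ]
tip ray at z=122: [580.4 -26.1 122. ] z116 [590.6 -18.1 116. ]
top0
[[0 0 0 0 0 0 0 0 0 0 0 0 0 0 0 0 0 0 0 0 0 0 0 0 0 0 0 0]
 [0 0 0 0 0 0 0 2 8 5 0 0 0 0 0 0 0 0 0 0 0 0 0 0 0 0 0 0]
 [0 0 0 0 0 0 0 3 8 6 5 4 0 0 0 0 0 0 0 0 0 0 0 0 0 0 0 0]
 [0 0 0 0 0 0 1 7 3 0 7 6 4 1 0 0 0 0 0 0 0 0 0 0 0 0 0 0]
 [0 0 0 0 0 1 2 3 0 0 0 3 8 6 2 0 0 0 0 0 0 0 0 0 0 0 0 0]
 [0 0 0 0 0 2 7 0 0 0 1 5 3 4 8 3 2 0 0 0 0 0 0 0 0 0 0 0]
 [0 0 0 0 2 5 3 2 2 0 5 7 1 0 2 5 7 3 0 0 0 0 0 0 0 0 0 0]
 [0 0 0 0 4 2 0 5 5 2 4 3 0 0 0 5 8 6 1 1 0 0 0 0 0 0 0 0]
 [0 0 0 2 7 2 1 0 2 5 6 2 0 0 1 5 2 3 6 6 2 1 0 0 0 0 0 0]
 [0 0 0 6 2 0 0 2 0 0 2 8 4 1 6 5 0 0 0 6 6 5 2 0 0 0 0 0]
 [0 0 6 5 0 0 0 2 9 
[... 2461 characters left out ...]
 0  5  7  0  0  0  2 10  5  0
   0  0  0  0]
 [ 0  0  0  0  0  0  0  0  0  0  0  0  3  6  5  8  2  0  0  0  5  7  0  0
   0  0  0  0]
 [ 0  0  0  0  0  0  0  0  0  0  0  0  0  1  7  4  3  0  0  4 12  1  0  0
   0  0  0  0]
 [ 0  0  0  0  0  0  0  0  0  0  0  0  0  0  0  5  3  5  4  8  5  0  0  0
   0  0  0  0]
 [ 0  0  0  0  0  0  0  0  0  0  0  0  0  0  0  0  2  3  8 10  0  0  0  0
   0  0  0  0]
 [ 0  0  0  0  0  0  0  0  0  0  0  0  0  0  0  0  0  0  5  2  0  0  0  0
   0  0  0  0]
 [ 0  0  0  0  0  0  0  0  0  0  0  0  0  0  0  0  0  0  0  0  0  0  0  0
   0  0  0  0]
 [ 0  0  0  0  0  0  0  0  0  0  0  0  0  0  0  0  0  0  0  0  0  0  0  0
   0  0  0  0]]
table z near 1.7651938245997485
```

Both cameras agree on the rack, so check where the fingertips actually are in depth.

```bash
python3 - <<'E'
from h import *
np.set_printoptions(precision=0,suppress=True,linewidth=200)
c=load("scene2.npz");P=cloud(c)
for r in range(164,200,2): print(r,[tuple(P[r,u].round().astype(int)) for u in(326,329,332)], c["img"][r,329])
E
```

```text
164 [(np.int64(504), np.int64(-72), np.int64(223)), (np.int64(511), np.int64(-77), np.int64(222)), (np.int64(548), np.int64(-60), np.int64(206))] [34 30 29]
166 [(np.int64(503), np.int64(-73), np.int64(218)), (np.int64(510), np.int64(-78), np.int64(217)), (np.int64(546), np.int64(-61), np.int64(201))] [46 48 52]
168 [(np.int64(520), np.int64(-60), np.int64(203)), (np.int64(544), np.int64(-52), np.int64(193)), (np.int64(546), np.int64(-61), np.int64(195))] [17 18 18]
170 [(np.int64(521), np.int64(-59), np.int64(196)), (np.int64(535), np.int64(-59), np.int64(191)), (np.int64(540), np.int64(-67), np.int64(192))] [20 18 20]
172 [(np.int64(520), np.int64(-60), np.int64(190)), (np.int64(532), np.int64(-61), np.int64(187)), (np.int64(540), np.int64(-66), np.int64(186))] [23 20 20]
174 [(np.int64(524), np.int64(-57), np.int64(182)), (np.int64(530), np.int64(-64), np.int64(182)), (np.int64(540), np.int64(-67), np.int64(179))] [22 22 23]
176 [(np.int64(521), np.int64(-60), np.int64(178)), (np.int64(533), np.int64(-61), np.int64(174)), (np.int64(540), np.int64(-67), np.int64(173))] [22 23 21]
1
[... 1043 characters left out ...]
), (np.int64(536), np.int64(-71), np.int64(131))] [140 150 157]
192 [(np.int64(524), np.int64(-59), np.int64(125)), (np.int64(518), np.int64(-74), np.int64(132)), (np.int64(527), np.int64(-78), np.int64(130))] [130 138 145]
194 [(np.int64(549), np.int64(-39), np.int64(103)), (np.int64(512), np.int64(-79), np.int64(130)), (np.int64(518), np.int64(-85), np.int64(129))] [122 137 147]
196 [(np.int64(511), np.int64(-69), np.int64(121)), (np.int64(512), np.int64(-79), np.int64(123)), (np.int64(509), np.int64(-92), np.int64(129))] [ 71  85 102]
198 [(np.int64(509), np.int64(-70), np.int64(115)), (np.int64(515), np.int64(-77), np.int64(115)), (np.int64(509), np.int64(-92), np.int64(122))] [35 60 91]
```

```bash
python3 - <<'E'
from h import *
from plant import robot
np.set_printoptions(precision=1,suppress=True,linewidth=200)
c=load("scene0.npz");P=cloud(c)
for n,ctr,h in(("scene0",(244.6,520,0),208.8),("scene1",(547,-28,0),224),("scene2",(538.5,-55,0),116.6)):
    P=cloud(load(n+".npz")).reshape(-1,3);I=load(n+".npz")["img"].reshape(-1,3)
    m=(np.hypot(P[:,0]-ctr[0],P[:,1]-ctr[1])<75)&(P[:,2]>max(h-20,138))&(P[:,2]<h+120)&(I.max(1)<80)
    z=np.sort(P[m][:,2]);print(n,m.sum(),"lowest minus reported",(z[:6]-h))
s=robot.state();print(s["ee_pos"],s["qpos"],s["gripper_width"])
E
```

```text
scene0 135 lowest minus reported [33.1 36.  37.3 40.4 43.7 43.9]
scene1 576 lowest minus reported [29.  29.7 31.  31.2 31.4 31.5]
scene2 485 lowest minus reported [31.3 32.4 33.2 33.4 33.4 33.5]
[538.5 -54.7 116.5] [-18.4  12.  101.6   0.   66.4  11.6] 0.002907743884213613
```

The real fingertips end about 30 mm higher than the reported TCP (consistent in three pictures; xy agrees). I'll go by that: open and descend 30 mm further.

```bash
python3 -m handwheel '[[[0,0,0],[0,0,0],0.14],[[0,0,0],[0,0,0],0.14],[[0,0,0],[0,0,0],0.14],[[0,0,0],[0,0,0],0.14],[[0,0,0],[0,0,0],0.14],[[0,0,0],[0,0,0],0.14],[[0,0,0],[0,0,0],0.14],[[0,0,0],[0,0,0],0.14],[[0,0,1],[0,0,0],0.14],[[0,0,1.5],[0,0,0],0.14],[[0,0,2],[0,0,0],0.14]]'; python3 -m handwheel '[[[0,0,0.5],[0,0,0],0.14],[[0,0,1],[0,0,0],0.14],[[0,0,1],[0,0,0],0.14],[[0,0,1],[0,0,0],0.14]]'
```

```text
clock: 6.9
ee_pos: [538.0, -54.6, 95.5]
orientation: [-179.9, 0.0, 60.0]
wrist_force: [-0.3, -0.5, -0.4]
gripper_width: 0.567
finger_force: 0.0
clock: 7.3
ee_pos: [538.5, -54.7, 86.4]
orientation: [-180.0, 0.0, 60.0]
wrist_force: [-0.0, 0.5, 0.4]
gripper_width: 0.568
finger_force: 0.0
```

```bash
python3 -m handwheel '[[[0,0,0],[0,0,0],-1],[[0,0,0],[0,0,0],-1],[[0,0,0],[0,0,0],-1],[[0,0,0],[0,0,0],-1],[[0,0,0],[0,0,0],-1],[[0,0,0],[0,0,0],-1],[[0,0,0],[0,0,0],-1],[[0,0,0],[0,0,0],-1]]'
```

```text
clock: 8.1
ee_pos: [538.7, -54.8, 86.8]
orientation: [180.0, -0.0, 60.0]
wrist_force: [-0.4, 0.3, 2.2]
gripper_width: 0.296
finger_force: 29.9
```

```bash
python3 -m handwheel '[[[0,0,-2],[0,0,0],-1],[[0,0,-6],[0,0,0],-1],[[0,0,-11],[0,0,0],-1],[[0,0,-11],[0,0,0],-1],[[0,0,-11],[0,0,0],-1]]'; python3 - <<'E'
from h import *
from plant import robot
go((480,380,197),90)
c=robot.capture("scene");np.savez("scene3.npz",**c);c=robot.capture("top");np.savez("top3.npz",**c)
E
```

```text
clock: 8.6
ee_pos: [539.2, -55.0, 197.7]
orientation: [179.8, -0.0, 60.0]
wrist_force: [-0.5, 0.6, -1.2]
gripper_width: 0.291
finger_force: 29.9
at [539.2 -55.  197.7] [ 1.7985e+02 -3.0000e-02  6.0010e+01] shift cm [34.71, -26.87, 0.01] turn [0.2, 0.0, -30.0] rows>= 8.8
```

```bash
python3 -m handwheel '[[[34.7,-26.9,0],[0,0,-30],-1],[[34.7,-26.9,0],[0,0,-30],-1],[[34.7,-26.9,0],[0,0,-30],-1],[[34.7,-26.9,0],[0,0,-30],-1],[[34.7,-26.9,0],[0,0,-30],-1],[[34.7,-26.9,0],[0,0,-30],-1],[[34.7,-26.9,0],[0,0,-30],-1],[[34.7,-26.9,0],[0,0,-30],-1],[[34.7,-26.9,0],[0,0,-30],-1],[[34.7,-26.9,0],[0,0,-30],-1],[[34.7,-26.9,0],[0,0,-30],-1],[[34.7,-26.9,0],[0,0,-30],-1]]'; python3 -c "
from h import *
go((480,380,-20),90)"
```

```text
clock: 9.9
ee_pos: [478.6, 378.9, 195.0]
orientation: [-179.9, 0.1, 90.0]
wrist_force: [0.2, -0.5, -0.2]
gripper_width: 0.29
finger_force: 29.9
at [478.6 378.9 195. ] [-1.7987e+02  1.0000e-01  8.9960e+01] shift cm [0.15, 0.19, 21.5] turn [-0.1, 0.1, -0.0] rows>= 4.3
```

```bash
python3 -m handwheel '[[[0.1,0.2,5],[0,0,0],-1],[[0.1,0.2,10],[0,0,0],-1],[[0.1,0.2,15],[0,0,0],-1],[[0.1,0.2,20],[0,0,0],-1],[[0.1,0.2,20.5],[0,0,0],-1],[[0.1,0.2,20.5],[0,0,0],-1],[[0.1,0.2,20.5],[0,0,0],-1]]'; python3 -m handwheel '[[[0,0,0.3],[0,0,0],-1],[[0,0,0.6],[0,0,0],-1],[[0,0,0.9],[0,0,0],-1],[[0,0,0.9],[0,0,0],-1]]';  python3 -m handwheel '[[[0,0,0.2],[0,0,0],-1],[[0,0,0.2],[0,0,0],-1]]'
```

```text
clock: 10.6
ee_pos: [483.5, 381.7, -5.5]
orientation: [179.8, -0.1, 89.9]
wrist_force: [0.6, 1.0, -0.9]
gripper_width: 0.29
finger_force: 29.9
clock: 11.0
ee_pos: [481.0, 381.3, -17.3]
orientation: [180.0, -0.0, 90.0]
wrist_force: [-0.4, 0.2, -0.4]
gripper_width: 0.298
finger_force: 29.9
clock: 11.2
ee_pos: [480.8, 381.2, -19.7]
orientation: [-180.0, 0.0, 90.0]
wrist_force: [0.0, -0.2, -0.9]
gripper_width: 0.287
finger_force: 29.9
```

```bash
python3 -m handwheel '[[[0,0,0.2],[0,0,0],-1],[[0,0,0.4],[0,0,0],-1],[[0,0,0.5],[0,0,0],-1],[[0,0,0.5],[0,0,0],-1]]';  python3 -m handwheel '[[[0,0,0.2],[0,0,0],-1],[[0,0,0.2],[0,0,0],-1],[[0,0,0.2],[0,0,0],-1]]';  python3 -m handwheel '[[[0,0,0.2],[0,0,0],-1],[[0,0,0.2],[0,0,0],-1],[[0,0,0.2],[0,0,0],-1]]'
```

```text
clock: 11.6
ee_pos: [480.9, 381.1, -24.8]
orientation: [-180.0, 0.0, 90.0]
wrist_force: [0.9, -0.1, -0.7]
gripper_width: 0.293
finger_force: 29.9
clock: 11.9
ee_pos: [481.0, 381.2, -26.5]
orientation: [-180.0, 0.0, 90.0]
wrist_force: [0.3, 0.7, -0.2]
gripper_width: 0.293
finger_force: 29.9
clock: 12.2
ee_pos: [481.0, 381.2, -28.5]
orientation: [-180.0, 0.0, 90.0]
wrist_force: [1.3, 0.9, -0.1]
gripper_width: 0.291
finger_force: 29.9
```

```bash
python3 -m handwheel '[[[0,0,0.2],[0,0,0],-1],[[0,0,0.2],[0,0,0],-1],[[0,0,0.2],[0,0,0],-1]]';  python3 -m handwheel '[[[0,0,0.1],[0,0,0],-1],[[0,0,0.1],[0,0,0],-1],[[0,0,0.1],[0,0,0],-1]]';  python3 -m handwheel '[[[0,0,0.1],[0,0,0],-1],[[0,0,0.1],[0,0,0],-1],[[0,0,0.1],[0,0,0],-1]]'
```

```text
clock: 12.5
ee_pos: [481.3, 381.4, -29.1]
orientation: [180.0, 0.0, 90.0]
wrist_force: [-4.5, -2.8, 10.6]
gripper_width: 0.294
finger_force: 35.5
clock: 12.8
ee_pos: [481.3, 381.4, -29.1]
orientation: [180.0, 0.0, 90.0]
wrist_force: [-7.8, -4.8, 19.2]
gripper_width: 0.292
finger_force: 39.4
clock: 13.1
ee_pos: [481.3, 381.4, -29.1]
orientation: [-180.0, 0.0, 90.0]
wrist_force: [-10.6, -7.0, 26.4]
gripper_width: 0.294
finger_force: 43.4
```

Contact at reported −29: true tip = reported + 29 mm. Unload slightly, release, rise.

```bash
python3 -m handwheel '[[[0,0,-0.4],[0,0,0],-1],[[0,0,-0.4],[0,0,0],-0.35],[[0,0,-0.4],[0,0,0],-0.2],[[0,0,-0.4],[0,0,0],0.32],[[0,0,-0.4],[0,0,0],0.32],[[0,0,-0.4],[0,0,0],0.32],[[0,0,-0.4],[0,0,0],0.32],[[0,0,-0.4],[0,0,0],0.32],[[0,0,-3],[0,0,0],0.32],[[0,0,-8],[0,0,0],0.32],[[0,0,-13],[0,0,0],0.32],[[0,0,-22],[0,0,0],0.32]]'; python3 -m handwheel '[[[0,0,-7],[0,0,0],0.32],[[0,0,-7],[0,0,0],0.32],[[0,0,-7],[0,0,0],0.32]]'; python3 - <<'E'
from h import *
from plant import robot
import cv2
c=robot.capture("top");np.savez("top4.npz",**c);s=robot.capture("scene");np.savez("scene4.npz",**s)
r=cv2.resize(c["img"][165:240,290:370],None,fx=5,fy=5,interpolation=cv2.INTER_CUBIC)
q=cv2.resize(s["img"][165:240,290:370],None,fx=5,fy=5,interpolation=cv2.INTER_CUBIC)
b=cv2.resize(c["img"][195:275,160:260],(400,225),interpolation=cv2.INTER_CUBIC);d=cv2.resize(s["img"][150:260,140:300],(400,225))
cv2.imwrite("pics/b4.png",np.vstack([np.hstack([r,q]),np.hstack([b,d])]))
E
```

```text
clock: 14.3
ee_pos: [480.7, 381.0, 149.2]
orientation: [-180.0, 0.0, 90.0]
wrist_force: [0.9, 0.5, 0.3]
gripper_width: 0.662
finger_force: 0.0
clock: 14.6
ee_pos: [483.3, 382.4, 222.5]
orientation: [179.6, -0.2, 90.0]
wrist_force: [-0.0, -0.1, -0.5]
gripper_width: 0.656
finger_force: 0.0
```

View pics/b4.png

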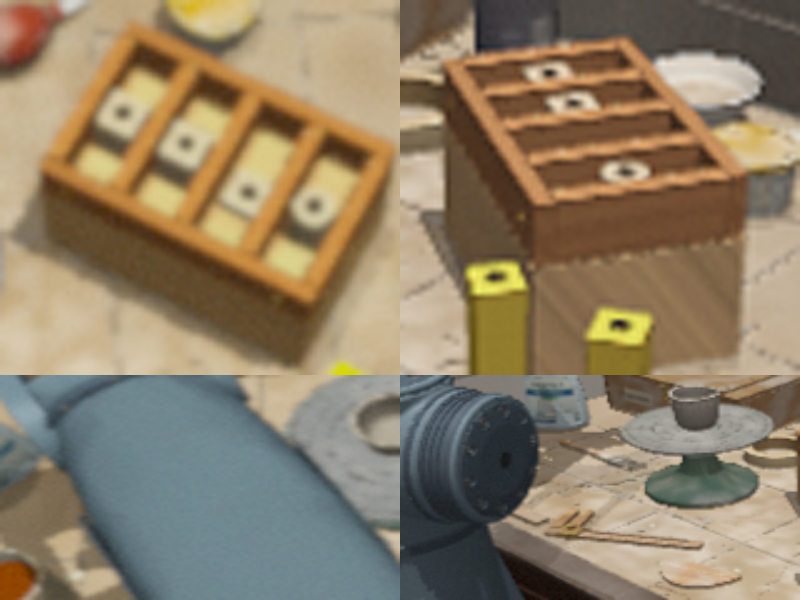

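The brush lies on the worktop; the rack is open. Full square posts are in the two left wells: bores at crop (122,112) and (186,143); round one at (314,205), short at (248,190).

```bash
python3 - <<'E'
from h import *
np.set_printoptions(precision=1,suppress=True)
c=load("top4.npz");s=load("scene4.npz")
f=lambda c,p,z:atz(c,(p[0]+.5)/5-.5+290,(p[1]+.5)/5-.5+165,z)
T=[f(c,p,z) for p,z in[((122,112),117),((186,143),117),((248,190),88),((314,205),117)]]
S=[f(s,(p[0]-400,p[1]),z) for p,z in[((548,72),117),((574,103),117),((625,172),117)]]
print(np.array(T));print(np.array(S))
L=[(0,72),(0,24),(0,-24),(0,-72)]
a,t,r=fit(L,T);print(np.degrees(a),t,r.tolist())
a2,t2,r2=fit([L[0],L[1],L[3]],S);print(np.degrees(a2),t2,r2.tolist())
W=[f(c,p,122) for p in[(132,25),(392,150),(312,305),(45,172)]]
a3,t3,r3=fit([(64,102),(64,-102),(-64,-102),(-64,102)],W);print(np.degrees(a3),t3,r3.tolist())
# black-bore centroid refinement
import cv2
for n,C,pts in(("top",c,T),("scene",s,S)):
    I=cv2.cvtColor(C["img"],cv2.COLOR_BGR2GRAY).astype(float);M=np.linalg.inv(C["cam_to_world"])
    for p in pts:
        q=M@np.r_[p,1];u=C["fx"]*q[0]/q[2]+C["cx"];v=C["fy"]*q[1]/q[2]+C["cy"];u0,v0=int(round(u)),int(round(v))
        w=I[v0-2:v0+3,u0-2:u0+3];w=np.clip(np.percentile(w,70)-w,0,None);y,x=np.mgrid[-2:3,-2:3]
        print(n,atz(C,u0+(w*x).sum()/w.sum(),v0+(w*y).sum()/w.sum(),p[2]))
E
```

```text
[[594.3  25.6 117. ]
 [567.9 -15.4 117. ]
 [543.3 -55.5  88. ]
 [515.9 -95.9 117. ]]
[[596.4  27.2 117. ]
 [570.9 -14.7 117. ]
 [517.2 -95.6 117. ]]
-32.70808817139338 [555.4 -35.3] [[0.053409705201261204, 0.28299740410955465], [-0.45575396143794933, -0.3063265623034894], [0.9136837552326824, 0.01655408289063587], [-0.5113394989958806, 0.006775075303295353]]
-32.905209331210955 [557.1 -34.4] [[0.10171576018558426, 1.1501327217703974], [0.6819903978387174, -0.43541663853432766], [-0.7837061580243017, -0.7147160832360555]]
-32.639023710312344 [550.5 -36. ] [[-2.1989124838794396, -1.1560516400847405], [0.07700465582399829, 5.335325921842838], [1.9478858608135852, 0.5889817442261318], [0.17402196724208352, -4.768256025984215]]
top [594.1  25.3 117. ]
top [567.9 -15.  117. ]
top [541.7 -55.5  88. ]
top [515.9 -95.6 117. ]
scene [599.   29.7 117. ]
scene [574.  -10.5 117. ]
scene [520.2 -94.  117. ]
```

```bash
python3 -c "
from h import *
go((595,26,150),57.2)"
```

```text
at [480.7 381.1 216.9] [-1.7998e+02  1.0000e-02  9.0000e+01] shift cm [-35.5, 11.43, 6.69] turn [-0.0, 0.0, 32.8] rows>= 7.6
```

```bash
python3 -m handwheel '[[[-35.5,11.4,0],[0,0,32.8],0.32],[[-35.5,11.4,0],[0,0,32.8],0.32],[[-35.5,11.4,0],[0,0,32.8],0.32],[[-35.5,11.4,0],[0,0,32.8],0.32],[[-35.5,11.4,0],[0,0,32.8],0.32],[[-35.5,11.4,0],[0,0,32.8],0.32],[[-35.5,11.4,0],[0,0,32.8],0.32],[[-35.5,11.4,4],[0,0,32.8],0.32],[[-35.5,11.4,6],[0,0,32.8],0.32],[[-35.5,11.4,6.7],[0,0,32.8],0.32],[[-35.5,11.4,6.7],[0,0,32.8],0.32],[[-35.5,11.4,6.7],[0,0,32.8],0.32]]'; python3 -c "
from h import *
go((595,26,110),57.2)"
```

```text
clock: 15.9
ee_pos: [595.1, 26.9, 150.6]
orientation: [-180.0, 0.0, 57.3]
wrist_force: [0.1, -0.3, 0.5]
gripper_width: 0.66
finger_force: 0.0
at [595.1  26.9 150.6] [-179.99    0.     57.26] shift cm [-0.08, 0.05, 4.06] turn [-0.0, 0.0, 0.1] rows>= 0.8
```

```bash
python3 -m handwheel '[[[-0.1,0,3],[0,0,0],0.32],[[-0.1,0,4.2],[0,0,0],0.32],[[-0.1,0,5],[0,0,0],0.32],[[-0.1,0,5.5],[0,0,0],0.32],[[-0.1,0,6],[0,0,0],0.32],[[-0.1,0,6],[0,0,0],0.32]]'; python3 -m handwheel '[[[0,0,0.8],[0,0,0],0.32],[[0,0,1.6],[0,0,0],0.32],[[0,0,2.4],[0,0,0],0.32],[[0,0,3.2],[0,0,0],0.32],[[0,0,3.2],[0,0,0],0.32]]'; python3 -c "
from h import *
go((595,26,57),57.2)"
```

```text
clock: 16.5
ee_pos: [594.5, 25.5, 90.5]
orientation: [-180.0, 0.0, 57.2]
wrist_force: [0.5, -0.1, 0.3]
gripper_width: 0.662
finger_force: 0.0
clock: 17.0
ee_pos: [593.3, 25.5, 56.7]
orientation: [-179.8, 0.1, 57.2]
wrist_force: [-0.5, 0.3, 0.0]
gripper_width: 0.658
finger_force: 0.0
at [593.3  25.5  56.7] [-1.7984e+02  7.0000e-02  5.7200e+01] shift cm [0.13, 0.12, -0.03] turn [-0.2, 0.1, -0.0] rows>= 0.0
```

```bash
python3 -m handwheel '[[[0,0,0],[0,0,0],-1],[[0,0,0],[0,0,0],-1],[[0,0,0],[0,0,0],-1],[[0,0,0],[0,0,0],-1],[[0,0,0],[0,0,0],-1],[[0,0,0],[0,0,0],-1],[[0,0,0],[0,0,0],-1],[[0,0,0],[0,0,0],-1],[[0,0,0],[0,0,0],-1]]'; python3 -c "
from h import *
go((595,26,57),57.2)"
```

```text
clock: 17.9
ee_pos: [594.8, 25.4, 58.9]
orientation: [180.0, -0.0, 57.2]
wrist_force: [-0.1, -0.1, 2.6]
gripper_width: 0.314
finger_force: 29.8
at [594.8  25.4  58.9] [ 1.7997e+02 -1.0000e-02  5.7200e+01] shift cm [0.06, -0.02, 0.19] turn [0.0, -0.0, 0.0] rows>= 0.0
```

```bash
python3 -m handwheel '[[[0,0,-0.3],[0,0,0],-1],[[0,0,-0.8],[0,0,0],-1],[[0,0,-1.5],[0,0,0],-1],[[0,0,-1.5],[0,0,0],-1],[[0,0,-1.5],[0,0,0],-1]]'; python3 -m handwheel '[[[0,0,-2],[0,0,0],-1],[[0,0,-4],[0,0,0],-1],[[0,0,-6],[0,0,0],-1],[[0,0,-8],[0,0,0],-1],[[0,0,-10],[0,0,0],-1],[[0,0,-12],[0,0,0],-1],[[0,0,-13],[0,0,0],-1],[[0,0,-13],[0,0,0],-1],[[0,0,-13],[0,0,0],-1]]'; python3 - <<'E'
from h import *
from plant import robot
for n in("scene","top"):
    c=robot.capture(n);np.savez(n+"5.npz",**c)
go((560,-180,200),45)
E
```

```text
clock: 18.4
ee_pos: [594.7, 25.4, 73.9]
orientation: [180.0, -0.0, 57.2]
wrist_force: [-0.2, 0.1, -1.9]
gripper_width: 0.313
finger_force: 29.8
clock: 19.3
ee_pos: [594.1, 25.5, 202.6]
orientation: [-179.9, 0.0, 57.2]
wrist_force: [0.1, 0.1, -1.3]
gripper_width: 0.316
finger_force: 29.9
at [593.7  25.5 202. ] [-1.7987e+02  6.0000e-02  5.7200e+01] shift cm [-19.1, 8.3, 0.2] turn [-0.1, 0.1, 12.2] rows>= 4.2
```

Gripped and drawn clear. Refine the shelf pose by fitting the scored-square outlines in both cameras.

```bash
cat > shelf.py <<'E'
from h import *
import cv2,sys
from scipy.optimize import differential_evolution
def proj(C,P):
    M=np.linalg.inv(C["cam_to_world"]);q=P@M[:3,:3].T+M[:3,3]
    return C["fx"]*q[:,0]/q[:,2]+C["cx"],C["fy"]*q[:,1]/q[:,2]+C["cy"]
k=np.linspace(-22,22,25);o=np.full(25,22.)
sq=np.r_[np.c_[k,o],np.c_[k,-o],np.c_[o,k],np.c_[-o,k]]
L=np.r_[sq+[40,42],sq+[40,-42]]
def cost(p,C,B,z):
    a=np.radians(p[2]);R=np.array([[np.cos(a),-np.sin(a)],[np.sin(a),np.cos(a)]])
    W=np.c_[L@R.T+p[:2],np.full(len(L),z)];u,v=proj(C,W)
    return -cv2.remap(B,u.astype(np.float32)[None],v.astype(np.float32)[None],cv2.INTER_CUBIC).mean()
for n in sys.argv[1:]:
    C=load(n+".npz");g=cv2.cvtColor(C["img"],cv2.COLOR_BGR2GRAY);B=cv2.morphologyEx(g,cv2.MORPH_BLACKHAT,np.ones((5,5),np.uint8)).astype(np.float32)
    r=differential_evolution(cost,[(495,535),(-365,-320),(-56,-36)],args=(C,B,14),seed=1,tol=1e-6)
    a=np.radians(r.x[2]);print(n,r.x.round(2),-r.fun,*[w2(a,r.x[:2],p).round(1) for p in((40,42),(40,-42),(-42,0))])
E
python3 shelf.py top0 scene0 top4 scene4
```

```text
top0 [ 516.46 -340.92  -46.29] 16.23357582092285 [ 574.5 -340.8] [ 513.7 -398.9] [ 487.4 -310.6]
scene0 [ 517.42 -341.77  -46.23] 40.898948669433594 [ 575.4 -341.6] [ 514.8 -399.7] [ 488.4 -311.4]
top4 [ 516.6  -340.76  -46.36] 16.12417984008789 [ 574.6 -340.7] [ 513.8 -398.7] [ 487.6 -310.4]
scene4 [ 517.43 -341.77  -46.23] 40.92174530029297 [ 575.4 -341.6] [ 514.8 -399.7] [ 488.4 -311.4]
```

```bash
python3 -c "
from h import *
go((574.7,-341,202),43.7)"
```

```text
at [593.7  25.5 202. ] [-1.7987e+02  6.0000e-02  5.7200e+01] shift cm [-31.84, 18.26, -0.01] turn [-0.1, 0.1, 13.5] rows>= 7.3
```

```bash
python3 -m handwheel '[[[-1,0.6,0],[0,0,0.5],-1],[[-4,2.3,0],[0,0,2],-1],[[-8,4.6,0],[0,0,3.5],-1],[[-12,6.9,0],[0,0,5],-1],[[-16,9.2,0],[0,0,7],-1],[[-20,11.5,0],[0,0,9],-1],[[-24,13.8,0],[0,0,10.5],-1],[[-28,16,0],[0,0,12],-1],[[-30.5,17.5,0],[0,0,13],-1],[[-31.8,18.2,0],[0,0,13.5],-1],[[-31.8,18.2,0],[0,0,13.5],-1],[[-31.8,18.2,0],[0,0,13.5],-1]]'; python3 -c "
from h import *
go((574.7,-341,75),43.7)"
```

```text
clock: 20.6
ee_pos: [575.1, -339.4, 203.0]
orientation: [-179.9, -0.0, 43.7]
wrist_force: [-0.1, 0.1, -0.6]
gripper_width: 0.317
finger_force: 29.9
at [ 575.1 -339.4  203. ] [-1.7991e+02 -3.0000e-02  4.3730e+01] shift cm [-0.14, 0.11, 12.8] turn [-0.1, -0.0, 0.0] rows>= 2.6
```

```bash
python3 -m handwheel '[[[-0.1,0.1,1],[0,0,0],-1],[[-0.1,0.1,3],[0,0,0],-1],[[-0.1,0.1,5],[0,0,0],-1],[[-0.1,0.1,7],[0,0,0],-1],[[-0.1,0.1,9],[0,0,0],-1],[[-0.1,0.1,11],[0,0,0],-1],[[-0.1,0.1,12.4],[0,0,0],-1],[[-0.1,0.1,12.8],[0,0,0],-1],[[-0.1,0.1,12.8],[0,0,0],-1],[[-0.1,0.1,12.8],[0,0,0],-1]]'; python3 -c "
from h import *
go((574.7,-341,64),43.7)"
```

```text
clock: 21.6
ee_pos: [576.0, -342.1, 76.7]
orientation: [179.9, -0.0, 43.7]
wrist_force: [-0.9, 0.9, -1.0]
gripper_width: 0.317
finger_force: 29.9
at [ 576.  -342.1   76.7] [ 1.799e+02 -1.000e-02  4.373e+01] shift cm [-0.02, -0.17, 1.27] turn [0.1, -0.0, 0.0] rows>= 0.3
```

```bash
python3 -m handwheel '[[[0,-0.1,0.5],[0,0,0],-1],[[0,-0.1,1],[0,0,0],-1],[[0,-0.1,1.1],[0,0,0],-1],[[0,-0.1,1.1],[0,0,0],-1],[[0,-0.1,1.1],[0,0,0],-1]]'; python3 -m handwheel '[[[0,0,0.1],[0,0,0],-1],[[0,0,0.2],[0,0,0],-1],[[0,0,0.2],[0,0,0],-1]]';python3 -c "
from h import *
go((574.7,-341,61),43.7)"
```

```text
clock: 22.1
ee_pos: [574.5, -341.3, 64.6]
orientation: [180.0, 0.0, 43.7]
wrist_force: [0.1, -0.5, -0.6]
gripper_width: 0.32
finger_force: 29.9
clock: 22.4
ee_pos: [574.4, -341.1, 62.4]
orientation: [-180.0, 0.0, 43.7]
wrist_force: [0.3, -0.2, -1.7]
gripper_width: 0.316
finger_force: 29.9
at [ 574.4 -341.1   62.4] [-179.99    0.     43.7 ] shift cm [0.03, 0.01, 0.14] turn [-0.0, 0.0, -0.0] rows>= 0.0
```

```bash
python3 -m handwheel '[[[0,0,0.1],[0,0,0],-1],[[0,0,0.1],[0,0,0],-1],[[0,0,0.1],[0,0,0],-1]]'; python3 -m handwheel '[[[0,0,0.1],[0,0,0],-1],[[0,0,0.1],[0,0,0],-1],[[0,0,0.1],[0,0,0],-1]]'
```

```text
clock: 22.7
ee_pos: [574.5, -341.2, 61.5]
orientation: [-180.0, 0.0, 43.7]
wrist_force: [-1.1, -0.2, -1.5]
gripper_width: 0.313
finger_force: 29.9
clock: 23.0
ee_pos: [574.7, -341.3, 61.0]
orientation: [180.0, -0.0, 43.7]
wrist_force: [-0.4, -0.5, 1.2]
gripper_width: 0.318
finger_force: 29.9
```

```bash
python3 -m handwheel '[[[0,0,0],[0,0,0],-0.3],[[0,0,0],[0,0,0],-0.2],[[0,0,0],[0,0,0],0],[[0,0,0],[0,0,0],0.2],[[0,0,0],[0,0,0],0.32],[[0,0,0],[0,0,0],0.32],[[0,0,0],[0,0,0],0.32],[[0,0,0],[0,0,0],0.32],[[0,0,-2],[0,0,0],0.32],[[0,0,-6],[0,0,0],0.32],[[0,0,-10],[0,0,0],0.32],[[0,0,-12],[0,0,0],0.32]]'; python3 -c "
from h import *
go((568.7,-15.5,185),57.2)"
```

```text
clock: 24.2
ee_pos: [575.9, -342.3, 185.1]
orientation: [179.7, -0.0, 43.7]
wrist_force: [0.8, -0.5, 0.3]
gripper_width: 0.657
finger_force: 0.0
at [ 575.9 -342.3  185.1] [ 1.7968e+02 -3.0000e-02  4.3700e+01] shift cm [22.06, -24.13, -0.11] turn [0.3, 0.0, -13.5] rows>= 6.5
```

```bash
python3 -m handwheel '[[[22,-24.1,0],[0,0,-13.5],0.32],[[22,-24.1,0],[0,0,-13.5],0.32],[[22,-24.1,0],[0,0,-13.5],0.32],[[22,-24.1,0],[0,0,-13.5],0.32],[[22,-24.1,0],[0,0,-13.5],0.32],[[22,-24.1,0],[0,0,-13.5],0.32],[[22,-24.1,0],[0,0,-13.5],0.32],[[22,-24.1,2],[0,0,-13.5],0.32],[[22,-24.1,5],[0,0,-13.5],0.32],[[22,-24.1,7],[0,0,-13.5],0.32],[[22,-24.1,7],[0,0,-13.5],0.32],[[22,-24.1,7],[0,0,-13.5],0.32]]'; python3 - <<'E'
from h import *
from plant import robot
go((568.8,-15,58),57.2)
c=robot.capture("top");np.savez("top6.npz",**c);P=cloud(c).reshape(-1,3)
m=(abs(P[:,2]-121)<7)&(np.hypot(P[:,0]-574.7,P[:,1]+341)<40);print(m.sum(),P[m].mean(0),P[m].std(0))
E
```

```text
clock: 25.4
ee_pos: [567.2, -15.0, 110.9]
orientation: [-180.0, 0.0, 57.2]
wrist_force: [0.4, 0.7, 0.2]
gripper_width: 0.664
finger_force: 0.0
at [567.2 -15.  110.9] [-179.99    0.     57.2 ] shift cm [0.09, 0.14, 5.29] turn [-0.0, 0.0, -0.0] rows>= 1.1
67 [ 571.32372461 -341.78989932  121.59732595] [8.23964385 8.63975243 3.14555483]
```

```bash
python3 -m handwheel '[[[0.1,0.1,1],[0,0,0],0.32],[[0.1,0.1,2],[0,0,0],0.32],[[0.1,0.1,3],[0,0,0],0.32],[[0.1,0.1,4],[0,0,0],0.32],[[0.1,0.1,4.8],[0,0,0],0.32],[[0.1,0.1,5.3],[0,0,0],0.32],[[0.1,0.1,5.3],[0,0,0],0.32],[[0.1,0.1,5.3],[0,0,0],0.32]]'; python3 -m handwheel '[[[0,0,0],[0,0,0],-1],[[0,0,0],[0,0,0],-1],[[0,0,0],[0,0,0],-1],[[0,0,0],[0,0,0],-1],[[0,0,0],[0,0,0],-1],[[0,0,0],[0,0,0],-1],[[0,0,0],[0,0,0],-1],[[0,0,0],[0,0,0],-1],[[0,0,0],[0,0,0],-1]]'
```

```text
clock: 26.25
ee_pos: [568.6, -14.7, 57.6]
orientation: [180.0, -0.0, 57.2]
wrist_force: [0.4, 0.4, -0.2]
gripper_width: 0.661
finger_force: 0.0
clock: 27.15
ee_pos: [568.6, -14.7, 57.8]
orientation: [180.0, -0.0, 57.2]
wrist_force: [-0.1, 1.2, 1.7]
gripper_width: 0.316
finger_force: 29.9
```

```bash
python3 -m handwheel '[[[0,0,-0.3],[0,0,0],-1],[[0,0,-0.8],[0,0,0],-1],[[0,0,-1.5],[0,0,0],-1],[[0,0,-1.5],[0,0,0],-1],[[0,0,-1.5],[0,0,0],-1]]'; python3 -m handwheel '[[[0,0,-2],[0,0,0],-1],[[0,0,-4],[0,0,0],-1],[[0,0,-6],[0,0,0],-1],[[0,0,-8],[0,0,0],-1],[[0,0,-10],[0,0,0],-1],[[0,0,-12],[0,0,0],-1],[[0,0,-13],[0,0,0],-1],[[0,0,-13],[0,0,0],-1],[[0,0,-13],[0,0,0],-1]]'; python3 -c "
from h import *
go((514,-399,202),43.7)"
```

```text
clock: 27.65
ee_pos: [568.7, -14.7, 72.9]
orientation: [180.0, -0.0, 57.2]
wrist_force: [0.5, 0.0, -1.4]
gripper_width: 0.319
finger_force: 29.9
clock: 28.55
ee_pos: [568.0, -14.6, 201.7]
orientation: [-179.9, 0.0, 57.2]
wrist_force: [-0.7, -0.0, -1.4]
gripper_width: 0.315
finger_force: 29.9
at [568.  -14.6 201.7] [-1.7995e+02  2.0000e-02  5.7200e+01] shift cm [-35.24, 16.28, -0.03] turn [-0.1, 0.0, 13.5] rows>= 7.8
```

```bash
python3 -m handwheel '[[[-1,0.5,0],[0,0,0.5],-1],[[-4,1.8,0],[0,0,2],-1],[[-8,3.7,0],[0,0,3.5],-1],[[-12,5.5,0],[0,0,5],-1],[[-16,7.4,0],[0,0,7],-1],[[-20,9.2,0],[0,0,8.5],-1],[[-24,11.1,0],[0,0,10],-1],[[-28,12.9,0],[0,0,11.5],-1],[[-32,14.8,0],[0,0,12.5],-1],[[-34.2,15.8,0],[0,0,13.2],-1],[[-35.2,16.3,0],[0,0,13.5],-1],[[-35.2,16.3,0],[0,0,13.5],-1]]'; python3 -m handwheel '[[[0,0,0],[0,0,0],-1],[[0,0,0],[0,0,0],-1]]'; python3 -c "
from h import *
go((514,-399,75),43.7)"
```

```text
clock: 29.75
ee_pos: [513.7, -399.9, 201.2]
orientation: [-179.9, 0.0, 43.6]
wrist_force: [0.6, 0.6, -1.4]
gripper_width: 0.312
finger_force: 29.9
clock: 29.95
ee_pos: [515.2, -397.2, 202.4]
orientation: [-180.0, -0.0, 43.8]
wrist_force: [0.7, 0.9, -1.4]
gripper_width: 0.311
finger_force: 29.9
at [ 515.2 -397.2  202.4] [-1.7996e+02 -2.0000e-02  4.3800e+01] shift cm [-0.22, 0.06, 12.74] turn [-0.0, -0.0, 0.1] rows>= 2.5
```

```bash
python3 -m handwheel '[[[0,0,1],[0,0,0],-1],[[0,0,3],[0,0,0],-1],[[0,0,5],[0,0,0],-1],[[0,0,7],[0,0,0],-1],[[0,0,9],[0,0,0],-1],[[0,0,11],[0,0,0],-1],[[0,0,12.4],[0,0,0],-1],[[0,0,12.7],[0,0,0],-1],[[0,0,12.7],[0,0,0],-1],[[0,0,12.7],[0,0,0],-1],[[0,0,12.7],[0,0,0],-1]]'; python3 -c "
from h import *
go((514,-399,63),43.7)"
```

```text
clock: 31.05
ee_pos: [515.5, -399.5, 76.9]
orientation: [179.9, 0.0, 43.7]
wrist_force: [0.1, -0.4, -1.7]
gripper_width: 0.311
finger_force: 29.9
at [ 515.5 -399.5   76.9] [179.87   0.    43.71] shift cm [-0.07, -0.14, 1.39] turn [0.1, 0.0, 0.0] rows>= 0.3
```

```bash
python3 -m handwheel '[[[0,-0.1,0.5],[0,0,0],-1],[[0,-0.1,1],[0,0,0],-1],[[0,-0.1,1.2],[0,0,0],-1],[[0,-0.1,1.2],[0,0,0],-1],[[0,-0.1,1.2],[0,0,0],-1]]'; python3 -m handwheel '[[[0,0,0.1],[0,0,0],-1],[[0,0,0.2],[0,0,0],-1],[[0,0,0.2],[0,0,0],-1]]';python3 -c "
from h import *
go((514,-399,60),43.7)"
```

```text
clock: 31.55
ee_pos: [514.1, -398.1, 63.4]
orientation: [-180.0, -0.0, 43.7]
wrist_force: [0.9, 0.2, -1.5]
gripper_width: 0.314
finger_force: 29.9
clock: 31.85
ee_pos: [514.1, -398.1, 61.5]
orientation: [-180.0, 0.0, 43.7]
wrist_force: [-0.7, -0.1, -1.9]
gripper_width: 0.32
finger_force: 29.9
at [ 514.1 -398.1   61.5] [-179.99    0.     43.7 ] shift cm [-0.07, 0.06, 0.15] turn [-0.0, 0.0, 0.0] rows>= 0.0
```

```bash
python3 -m handwheel '[[[-0.1,0,0.1],[0,0,0],-1],[[-0.1,0,0.1],[0,0,0],-1],[[-0.1,0,0.1],[0,0,0],-1]]'; python3 -m handwheel '[[[0,0,0.05],[0,0,0],-1],[[0,0,0.05],[0,0,0],-1],[[0,0,0.05],[0,0,0],-1]]'
```

```text
clock: 32.15
ee_pos: [513.3, -398.8, 60.5]
orientation: [-180.0, 0.0, 43.7]
wrist_force: [-0.8, -0.3, -1.8]
gripper_width: 0.315
finger_force: 29.9
clock: 32.45
ee_pos: [513.4, -398.8, 60.1]
orientation: [-180.0, 0.0, 43.7]
wrist_force: [0.3, -0.8, -1.1]
gripper_width: 0.312
finger_force: 29.9
```

```bash
python3 -m handwheel '[[[0,0,0.05],[0,0,0],-1],[[0,0,0.05],[0,0,0],-1],[[0,0,0.05],[0,0,0],-1]]'; python3 -m handwheel '[[[0,0,0.03],[0,0,0],-1],[[0,0,0.03],[0,0,0],-1],[[0,0,0.03],[0,0,0],-1]]'
```

```text
clock: 32.75
ee_pos: [513.5, -398.9, 59.8]
orientation: [180.0, 0.0, 43.7]
wrist_force: [-0.1, 1.0, 0.2]
gripper_width: 0.316
finger_force: 29.9
clock: 33.05
ee_pos: [513.5, -398.9, 59.8]
orientation: [180.0, -0.0, 43.7]
wrist_force: [-1.6, 1.2, 4.8]
gripper_width: 0.313
finger_force: 29.9
```

Contact. Release and rise, then back away and look.

```bash
python3 -m handwheel '[[[0,0,0],[0,0,0],-0.3],[[0,0,0],[0,0,0],-0.2],[[0,0,0],[0,0,0],0],[[0,0,0],[0,0,0],0.2],[[0,0,0],[0,0,0],0.32],[[0,0,0],[0,0,0],0.32],[[0,0,0],[0,0,0],0.32],[[0,0,0],[0,0,0],0.32],[[0,0,-2],[0,0,0],0.32],[[0,0,-6],[0,0,0],0.32],[[0,0,-10],[0,0,0],0.32],[[0,0,-15],[0,0,0],0.32]]'; python3 -m handwheel '[[[5,-4,-4],[0,0,0],0.32],[[10,-7,-4],[0,0,0],0.32],[[15,-10,-4],[0,0,0],0.32],[[20,-13,-4],[0,0,0],0.32],[[20,-13,-4],[0,0,0],0.32],[[20,-13,-4],[0,0,0],0.32]]'; python3 - <<'E'
from plant import robot
import cv2,numpy as np
c=robot.capture("top");s=robot.capture("scene")
a=cv2.resize(c["img"][130:305,150:460],(800,452)[:2] if 0 else (620,350),interpolation=cv2.INTER_CUBIC)[:, :]
t=cv2.resize(c["img"][180:245,385:455],None,fx=3.8,fy=3.8,interpolation=cv2.INTER_CUBIC)
q=cv2.resize(s["img"][165:290,190:450],(534,247),interpolation=cv2.INTER_CUBIC)
b=np.hstack([t[:247],q]);b=cv2.copyMakeBorder(b,0,0,0,800-b.shape[1],cv2.BORDER_CONSTANT)
a=cv2.copyMakeBorder(a,0,0,0,180,cv2.BORDER_CONSTANT);cv2.imwrite("pics/end.png",np.vstack([a,b]))
E
```

```text
clock: 34.25
ee_pos: [512.5, -397.9, 209.1]
orientation: [-179.8, -0.0, 43.7]
wrist_force: [-0.0, -0.1, 0.3]
gripper_width: 0.664
finger_force: 0.0
clock: 34.85
ee_pos: [569.3, -161.1, 249.9]
orientation: [-180.0, -0.1, 44.1]
wrist_force: [0.5, -0.1, -0.4]
gripper_width: 0.659
finger_force: 0.0
```

View pics/end.png

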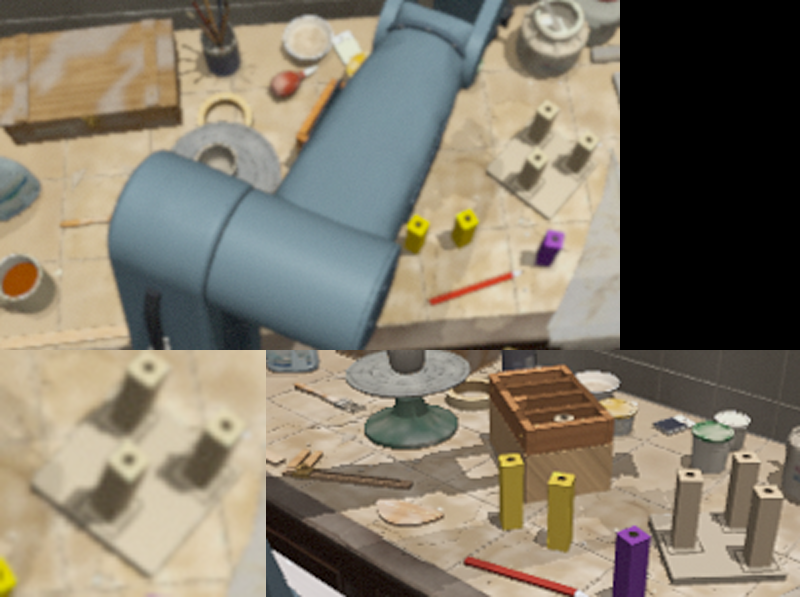

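The picture shows all three posts upright on their scored squares (shelf crop about (140,400), (210,455), (120,490)), the round post still in its well and the brush lying on the worktop left of the wheel.

```bash
python3 -c "
from plant import robot
print(robot.close_job())"
```

```text
the job is handed in; nothing more can be done
None
```

The job is handed in: the brush is on the worktop and both full-length square posts stand upright on the two empty squares; the brush fell about 5 mm when released, and the hand-in returned no verdict.

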